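Tuck a coaster under the weighted arm and shut the gate

ROBOT

A 7-joint arm with a two-finger parallel gripper is mounted at the origin on a cart in front of the work surface, level with it; the furniture and walls round the work are solid. World frame = base frame: x ahead of the robot, y to its left, z up, the work surface at z = 0. Lengths are in m, angles in rad, forces in N, time in s.
With the tool pointing down it reaches from about 0.4 to 0.85 m from the base axis. Payload 10.4 kg.
Tool frame: the origin (TCP) lies at the very end of the fingers, on their centre line; the grasp point (between the pads) lies 19 mm behind it; z points along the fingers, y is the line along which they close (so a half turn about z gives the same grasp; the last joint's range is limited). The gripper opens to 85 mm and grips with 20 to 120 N. Pads are 22 mm wide; open, the fingers measure 114 mm over their backs; the gripper's body (76 mm by 85 mm) begins 54 mm behind the grasp point. The pads swing forward as they close: fully open they stand 13 mm farther back than shut.
Start: joints at [-1.337, 0.332, -0.065, 1.46, 0.022, 1.35, -0.088], TCP at [0.159, 0.605, 0.196] pointing down, gripper open.
Joint ranges: [-2.6, 2.6], [-0.5, 2.12], [-1.47, 1.34], [0.16, 2.42], [-1.27, 4.41], [0.06, 2.06], [-2.6, 2.6]. Speed limits (rad/s): [2.22, 2.22, 2.79, 2.79, 3.14, 3.14, 3.14].

INTERFACE

Orientations are given as a 3x3 rotation matrix whose columns are the frame's x, y, z axes.
In Python, from bench import bot gives the robot as it stands. The module is installed in compiled form; this text tells all that it offers. Calls block until the motion is done:
- bot.move_pose(position, orientation): joint-space move of the TCP to a pose.
- bot.move_linear(position, attitude=None, v=0.15, force_limit=None): straight line of the TCP; attitude=None keeps the orientation; v is the mean speed in m/s. With force_limit (N) it stops when the force on the tool has changed by that much, and returns True; else False.
- bot.set_joints(angles): joint-space move.
- bot.set_gripper(opening, grip_force=None): finger opening in m; grip_force is the grip in N (None keeps the last); returns when the fingers have stopped.
- bot.dwell(seconds).
- bot.inverse_kinematics(position, orientation): joint angles nearest the present ones, or None.
- bot.grab_frame(name): name is "side" or "top" or "wrist"; returns (picture, depth): 384x512x3 uint8, blue, green, red; 384x512 float32, m along the optical axis (not along the pixel's ray), 0 where there is no reading.
- bot.get_calibration(name): a dict with "vfov" (degrees; the focal length in pixels is half the picture's height over the tangent of half this angle, whatever the lens; pixels are square), "cx", "cy" (the principal point, pixels), "R" (3x3) and "t" (3): a world point X has camera coordinates R X + t. Camera axes: x right, y down, z forward; pixel columns grow to the right and rows downward; lengths in m; the calibration is good to about 2 mm. A picture is of the moment at which its call begins: read the wrist's pose just before it. get_calibration takes no time and is no camera call; for the wrist camera it gives the pose at the moment of the call.
A pose or a line that the arm cannot do raises bot.PlanningError and nothing moves.
- bot.finish_job(): hands the job in; it is judged then, once.
Trained networks look in the newest picture that a camera, given by its name, has taken for a name from the list of things; names that differ only in an ending like _2 or _b are one class to them, and where a whole thing is asked for, a point or a joint stands for the part that bears it (a point fixed in the world has none). Each returns a list of dicts, best first, with "score" (0 to 1); they miss things now and then, are a little off and sometimes report something else, mostly with a low value. They report only what shows in the picture. A call takes as long as a camera call. They do not tell look-alikes from the thing itself.
- bot.cut_out(thing, camera): "pixels" (384x512 bool, what is visible of it) and "location" ([column, row] in pixels, amid what is visible of it).
Readings, each from a call of its own:
- bot.get_clock(): time.
- bot.get_q(): joint angles.
- bot.get_joint_velocities(): joint speeds.
- bot.get_tau(): joint torques, N m.
- bot.get_ee_pos(): TCP position.
- bot.get_eef_rot(): TCP orientation.
- bot.get_wrist_force(): force on the tool from outside, world axes, zero at the start.
- bot.get_ft_torque(): the same for the moment, N m.
- bot.get_opening(): finger opening in m.
- bot.get_finger_force(): force on a finger pad.
Only numpy, scipy, OpenCV 4.12 (cv2) and the standard library are available. Lean on these libraries where they do the work, as an engineer would, in place of code of your own. Each camera call takes 0.05 s, during which the arm holds its last target. There are 200 camera calls.

TASK

A loose cork coaster lies on the front deck of the white coaster holder: slide it in through the mouth, under the weighted steel arm and on top of the pile, until it is fully home and the arm rests on it. Then slide the blue gate shut against the steel post so the coasters cannot slip out. Leave the other things on the table where they are.

Things in the scene. Friction and masses are not known exactly. Their poses are not given: they have to be found in the camera images.
- holder: White coaster holder, fixed. Origin on the table top, under the middle of the pile; +x points inwards from mouth to back, y along the gate, z up. All numbers in mm in this frame. Flat front deck: top at z 28, x -205 to -46, y -100 to 100. The gate's flat track (z 28) runs on at x -72 to -30 out to y 225.
- pile_site (a point): Middle of the top of the pile (holder 0, 0, z 26): two 10 mm coasters in a well x -46 to 46, y -44 to 44, with side walls to z 44 and a back stop (face at x 46) to z 41. An incoming coaster slides off the deck onto the pile, dropping 2 mm, and can go on to the back stop: home, its centre is at x -6 to 6, y -4 to 4, z 31.
- mouth (a point): Middle of the mouth at deck height (holder x -50, y 0, z 28), 84 wide. Two flared wings, top z 44, lead in: their inner faces run from x -88, y +-56 to x -62, y +-42. A 28 mm high steel post stands at its -y side.
- coaster_mid (a point): Centre of the loose square cork coaster, 80 x 80 x 10 mm with rounded corners (radius 10), 35 to 70 g, too wide to be grasped across; axes along its edges, z up. It starts flat on the holder's front deck (this point 33 mm above the table), up to 30 mm off to a side of the mouth's middle and turned by up to 0.35 rad.
- press_arm (a joint): Weighted hold-down arm of two 8 mm steel wires 24 mm apart with a dark bar weight, hinged at the back (holder x 66, z 47). 0 rad when it rests on the pile of two, grows as it lifts, about 0.2 when it rests on a third coaster (its top then under z 75). It rises by itself when a coaster is pushed under its upswept nose (2 to 5 N) and falls back by its weight.
- press_foot (a point): Underside of the arm's foot, which presses on the pile with about 1.5 N (holder x 18, y 0). The arm's nose reaches forward to holder x -30; a coaster that is home has its rear edge at x -34 to -46, so a finger behind it stays clear of the arm.
- gate (a joint): Sliding blue gate across the mouth (x -54 to -46): 0 m = shut, its edge against the steel post; grows as it slides open to holder +y, at most 0.118. Starts open by 0.092 to 0.115, clear of the mouth. Stays where it is left; slides at about 1.5 N. It cannot shut while a coaster sticks out of the mouth.
- gate_tab (a point): Centre of the outer (+y) end face of the gate's upright end tab, which can be pushed towards holder -y to shut the gate. Tab 16 (x) by 12 (y) mm, from z 30 to 64; this point lies at z 46, x -50, and at y 97 when shut (plus the opening).
- cup: Green cup upside down, 87 x 118 mm with handle, 64 high, left front; origin under its middle. Bystander.
- shaker: Glass shaker with grey top, 44 mm wide, 90 high, standing just right of the holder; origin under its middle. Bystander.
- spice: Spice jar, 47 mm wide, 98 high, standing left of the holder's rear part, behind the gate's track; origin under its middle. Bystander.
Things that resemble listed ones, but are neither listed nor needed, are in the scene too. Leave any green or yellow look-alike of the part that bears coaster_mid alone.

How it is judged:
By the outcome, as a careful person would: the job done as asked, in the order asked, and still so for the second after the job is handed in, with the robot touching nothing.
It also fails if it takes over 67 s, if anything falls off the work surface, if the arm or the gripper's body presses on something with over 40 N, if the wrist force passes 120 N, or if a joint passes its speed limit or range.

## Working session

There is one attempt and no reset: what is moved stays moved. The work goes in short steps, each a Python script; the robot and the scene stay as the last script left them, time stands still between calls to the robot, and variables do not carry over. Pictures are saved under pics/ and viewed, at most 10 in all, crops included, and the job is handed in when it is done.

```bash
mkdir -p pics; cat > h.py <<'E'
import numpy as np, cv2
from bench import bot
def ray(cal,shape=(384,512)):
    f=shape[0]/2/np.tan(np.radians(cal["vfov"])/2); return f
def cloud(d,cal):
    f=ray(cal); v,u=np.mgrid[0:384,0:512]
    P=np.stack([(u-cal["cx"])*d/f,(v-cal["cy"])*d/f,d],-1)
    return (P-np.array(cal["t"]))@np.array(cal["R"])
def proj(X,cal):
    f=ray(cal); c=np.array(cal["R"])@X+cal["t"]; return [f*c[0]/c[2]+cal["cx"],f*c[1]/c[2]+cal["cy"]]
E
python3 - <<'E'
from h import *
ims=[]
for n in ("top","side"):
    cal=bot.get_calibration(n); im,d=bot.grab_frame(n); np.savez(f"{n}0.npz",im=im,d=d,**{k:np.array(x) for k,x in cal.items()})
    cv2.imwrite(f"pics/{n}0.png",cv2.resize(im,(800,600)))
    W=cloud(d,cal); print(n,cal["vfov"],np.round(-np.array(cal["R"]).T@cal["t"],3))
    for t in ("holder","coaster_mid","gate","gate_tab","press_arm","cup","shaker","spice"):
        for r in bot.cut_out(t,n)[:4]:
            m=r["pixels"]&(d>0); p=W[m]
            print(t,round(r["score"],2),np.round(r["location"]),m.sum(),np.round(np.median(p,0),3) if len(p) else '', np.round(p.min(0),3) if len(p) else '',np.round(p.max(0),3)if len(p) else '')
print(bot.get_clock())
E
```

```text
top 56.219212220784485 [0.405 0.114 1.07 ]
coaster_mid 0.84 [287. 251.] 762 [0.379 0.008 0.011] [ 0.332 -0.044 -0.014] [0.425 0.055 0.016]
coaster_mid 0.78 [359. 209.] 733 [ 0.501 -0.188  0.039] [ 0.463 -0.23   0.031] [ 0.543 -0.147  0.044]
coaster_mid 0.61 [352. 261.] 796 [ 0.346 -0.176  0.011] [ 0.299 -0.224 -0.004] [ 0.389 -0.132  0.017]
gate 0.47 [298. 179.] 160 [ 0.579 -0.015  0.05 ] [ 0.567 -0.084  0.033] [0.586 0.049 0.068]
gate_tab 0.73 [300. 180.] 162 [ 0.579 -0.021  0.05 ] [ 0.567 -0.087  0.032] [0.586 0.049 0.068]
press_arm 0.54 [342. 154.] 378 [ 0.655 -0.155  0.05 ] [ 0.612 -0.178 -0.002] [ 0.727 -0.128  0.059]
cup 0.75 [154. 244.] 832 [0.391 0.385 0.053] [ 0.347  0.355 -0.003] [0.448 0.451 0.069]
shaker 0.82 [377. 138.] 268 [ 0.697 -0.248  0.06 ] [ 0.683 -0.279 -0.001] [ 0.747 -0.236  0.092]
shaker 0.2 [361. 206.] 777 [ 0.504 -0.189  0.039] [ 0.463 -0.234  0.026] [ 0.547 -0.147  0.044]
spice 0.58 [302. 138.] 409 [ 0.695 -0.029  0.092] [ 0.68  -0.066 -0.003] [ 0.761 -0.009  0.104]
side 45.00813419437944 [0.577 1.439 0.759]
holder 0.94 [254. 177.] 1795 [ 0.569 -0.096  0.02
[... 386 characters left out ...]
6 0.052] [ 0.569 -0.07   0.044] [0.583 0.055 0.065]
gate_tab 0.65 [253. 186.] 82 [0.575 0.046 0.05 ] [ 0.565 -0.089  0.026] [0.586 0.056 0.065]
press_arm 0.5 [232. 169.] 81 [ 0.65  -0.15   0.045] [ 0.613 -0.2    0.025] [ 0.68  -0.118  0.058]
cup 0.6 [255. 177.] 1716 [ 0.569 -0.096  0.028] [ 0.425 -0.312 -0.001] [0.717 0.074 0.065]
cup 0.57 [323. 256.] 934 [0.395 0.423 0.04 ] [ 0.346  0.308 -0.   ] [0.449 0.445 0.067]
cup 0.22 [254. 184.] 80 [0.575 0.046 0.05 ] [ 0.565 -0.092  0.026] [0.586 0.056 0.065]
spice 0.7 [256. 180.] 1843 [ 0.569 -0.096  0.028] [ 0.418 -0.335 -0.003] [0.722 0.074 0.065]
spice 0.61 [216. 182.] 383 [ 0.702 -0.013  0.059] [ 0.68  -0.05   0.001] [ 0.727 -0.003  0.102]
0.9
```

```bash
python3 - <<'E'
from h import *
z=np.load("top0.npz"); im=z["im"]
cv2.imwrite("pics/crop.png",cv2.resize(im[120:290,240:467],(800,600),interpolation=cv2.INTER_CUBIC))
E
```

```text
(no output)
```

View pics/crop.png

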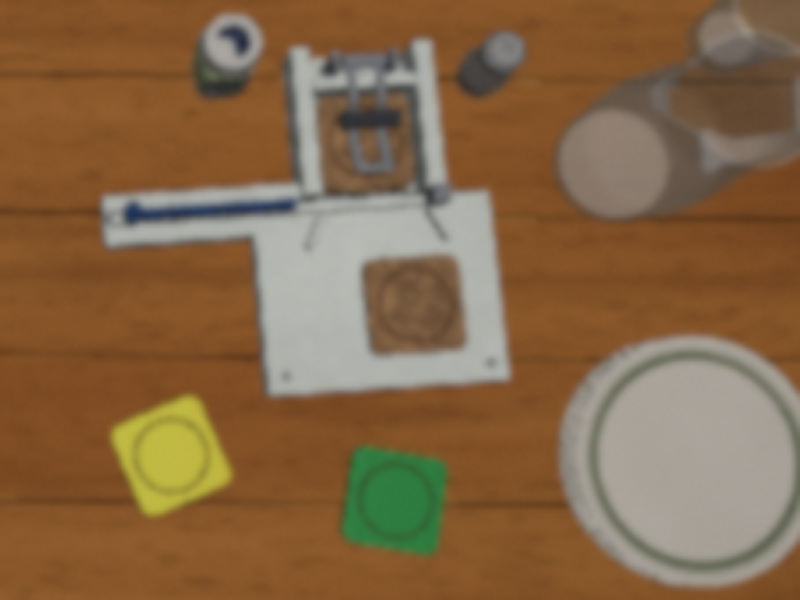

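View pics/side0.png

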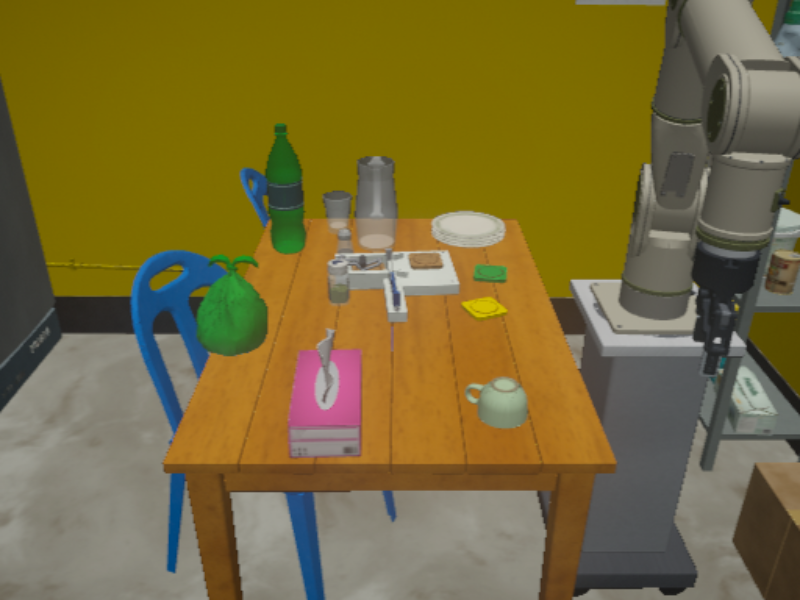

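The three coaster-shaped candidates, in top-picture pixels, are brown at (359,209) on the white deck, yellow at (287,251) and green at (352,261), both on the table. The brown cork one is the right one: top at z≈38 mm on the deck, and the crop confirms it. In the crop the gate's end tab is at the left end, around (130,212). The mouth is at about (375,205) and the steel post at (437,193).

```bash
cat >> h.py <<'E'
from scipy.optimize import minimize
def planept(u,v,z,cal):
    f=ray(cal); R=np.array(cal["R"]); c=-R.T@np.array(cal["t"])
    r=np.stack([(u-cal["cx"])/f,(v-cal["cy"])/f,np.ones_like(u,float)],-1)@R
    return c+r*((z-c[2])/r[...,2])[...,None]
def hf(p,P):  # world xy -> holder
    c,s=np.cos(p[2]),np.sin(p[2]); d=P[...,:2]-np.array(p[:2]); return np.stack([d[...,0]*c+d[...,1]*s,-d[...,0]*s+d[...,1]*c],-1)
def hw(p,x,y):
    c,s=np.cos(p[2]),np.sin(p[2]); return np.array([p[0]+c*x-s*y,p[1]+s*x+c*y])
def fit_holder(im,cal,p0,valid=None):
    """white deck + track outline at z=.028, soft IoU-like fit"""
    v,u=np.mgrid[0:384,0:512]; P=planept(u.astype(float),v.astype(float),.028,cal)
    hsv=cv2.cvtColor(im,cv2.COLOR_BGR2HSV); w=((hsv[...,1]<60)&(hsv[...,2]>110)).astype(float)
    q0=hf(p0,P); roi=(q0[...,0]>-.235)&(q0[...,0]<-.085)&(abs(q0[...,1])<.14)|(q0[...,0]>-.1)&(q0[...,0]<-.056)&(q0[...,1]>.125)&(q0[...,1]<.25)
    ex=(abs(q0[...,0]+.13)<.06)&(abs(q0[...,1])<.08); roi&=~ex
    if valid is not None: roi&=valid
    Q=P[roi]; W=w[roi]
    def cost(p):
        q=hf(p,Q); k=.0012; s=lambda a:1/(1+np.exp(-np.clip(a/k,-30,30)))
        deck=s(q[:,0]+.205)*s(.1-q[:,1])*s(q[:,1]+.1); tr=s(q[:,0]+.072)*s(.225-q[:,1])*s(q[:,1]+.1)
        return np.mean((np.maximum(deck,tr)-W)**2)
    r=minimize(cost,p0,method="Nelder-Mead",options=dict(initial_simplex=np.array([p0]+[np.array(p0)+e for e in np.diag([.01,.01,.04])]),xatol=1e-5,fatol=1e-7))
    return r.x,r.fun
def fit_rect(mask,z,cal):
    m=mask.astype(np.uint8); n,l,st,_=cv2.connectedComponentsWithStats(m); l=(l==1+np.argmax(st[1:,4]))
    v,u=np.nonzero(l); P=planept(u.astype(float),v.astype(float),z,cal)[:,:2]
    (c,s,a)=cv2.minAreaRect((P*1000).astype(np.float32)); return np.array(c)/1000,s,a
def tool(yaw):
    c,s=np.cos(yaw),np.sin(yaw); return np.array([[c,s,0],[s,-c,0],[0,0,-1.]])
E
python3 - <<'E'
from h import *
z=np.load("top0.npz"); cal={k:z[k] for k in("vfov","cx","cy","R","t")}
p,c=fit_holder(z["im"],cal,[.645,-.155,.06]); print(p,c)
hsv=cv2.cvtColor(z["im"],cv2.COLOR_BGR2HSV); m=(hsv[...,1]>60); mm=np.zeros_like(m); mm[188:226,335:385]=m[188:226,335:385]
c,s,a=fit_rect(mm,.038,cal);print(c,s,a,hf(p,c))
R=tool(p[2]); t=hw(p,-.17,0); 
q=bot.inverse_kinematics([*t,.33],R); print(q)
bot.move_pose([*t,.33],R)
cal=bot.get_calibration("wrist"); im,d=bot.grab_frame("wrist"); np.savez("w0.npz",im=im,d=d,**{k:np.array(x) for k,x in cal.items()})
cv2.imwrite("pics/w0.png",im); print(bot.get_clock(),proj(np.array([*p[:2],.026]),cal))
E
```

```text
[ 0.64039162 -0.15331287  0.0817486 ] 0.027288621003244393
[ 0.5044039 -0.1896333] (75.74351501464844, 77.63746643066406) 5.290266036987305 [-0.13849942 -0.02509471]
[-0.97637304 -0.08871344  1.17976436  1.59279186  0.08200712  1.58264931
 -1.28607258]
3.9083 [np.float64(250.01975664964885), np.float64(30.010582176885038)]
```

View pics/w0.png

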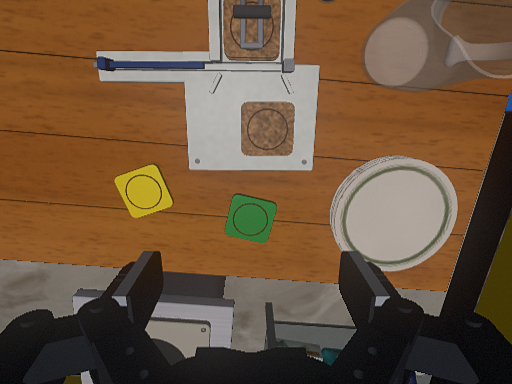

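The wrist view shows the brown coaster at (267,129) on the deck, the gate tab at (103,63), the post at (288,65), and the green and yellow look-alikes off the holder. I'll refit from this picture.

```bash
python3 - <<'E'
from h import *
z=np.load("w0.npz"); im=z["im"]; cal={k:z[k] for k in("vfov","cx","cy","R","t")}
p,c=fit_holder(im,cal,[.640,-.153,.08]); print(p,c)
hsv=cv2.cvtColor(im,cv2.COLOR_BGR2HSV); m=(hsv[...,1]>60); mm=np.zeros_like(m); mm[92:162,225:308]=m[92:162,225:308]
c,s,a=fit_rect(mm,.038,cal);print(c,s,a,hf(p,c), "rel yaw", (a-np.degrees(p[2])+45)%90-45)
b=(hsv[...,0]>100)&(hsv[...,0]<130)&(hsv[...,1]>80)&(np.mgrid[0:384,0:512][0]<80)&(np.mgrid[0:384,0:512][1]<300)
W=cloud(z["d"],cal)[b&(z["d"]>0)]; q=hf(p,W); print("gate",q.min(0),q.max(0),W[:,2].min(),W[:,2].max())
t=W[:,2]>.055; print("tab",q[t].min(0),q[t].max(0),t.sum())
np.save("p.npy",p)
o=im.copy()
for X,Y,Z in [(-.205,-.1,.028),(-.205,.1,.028),(-.072,.225,.028),(-.03,.225,.028),(-.088,.056,.044),(-.062,.042,.044),(-.088,-.056,.044),(-.062,-.042,.044),(.046,.044,.044),(.046,-.044,.044)]:
    u=proj(np.array([*hw(p,X,Y),Z]),cal); cv2.circle(o,(int(round(u[0]*1)),int(round(u[1]))),1,(0,0,255),-1)
cv2.imwrite("pics/w0o.png",cv2.resize(o[0:190,80:334],(800,600),interpolation=cv2.INTER_NEAREST))
E
```

```text
[ 0.64350682 -0.15525291  0.07520262] 0.009963284473599105
[ 0.50634671 -0.19027557] (78.92119598388672, 79.09606170654297) 4.565415382385254 [-0.13940376 -0.02461859] rel yaw 0.2566228870618872
gate [-0.05859     0.06821891] [-0.04389898  0.21956126] 0.03862024083330017 0.06575468843111235
tab [-0.05859     0.19696896] [-0.04389898  0.20884887] 95
```

View pics/w0o.png

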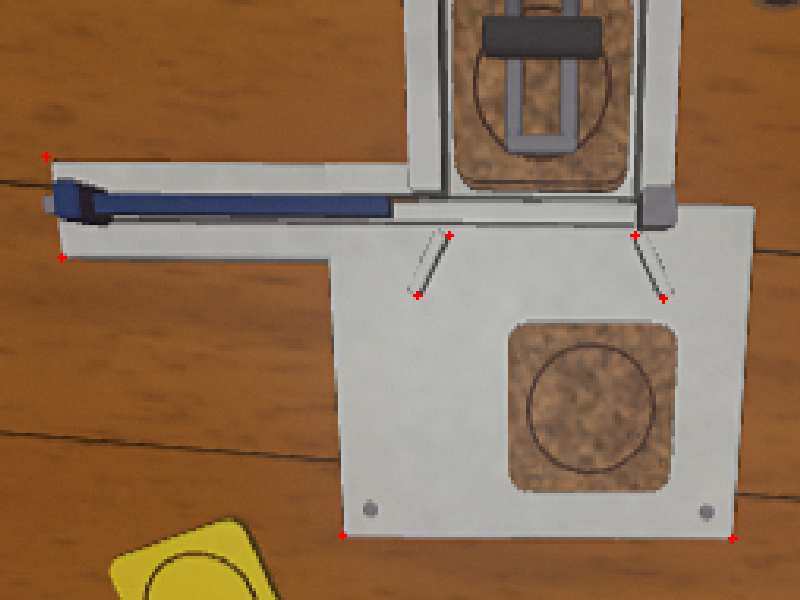

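```bash
cat >> h.py <<'E'
def look(name,p,box):
    cal=bot.get_calibration("wrist"); im,d=bot.grab_frame("wrist")
    np.savez(name+".npz",im=im,d=d,**{k:np.array(x) for k,x in cal.items()}); cv2.imwrite(f"pics/{name}.png",im)
    return im,d,cal
def coaster(im,cal,p,x,y):
    hsv=cv2.cvtColor(im,cv2.COLOR_BGR2HSV); v,u=np.mgrid[0:384,0:512]; q=hf(p,planept(u.astype(float),v.astype(float),.038,cal))
    m=(hsv[...,1]>60)&(abs(q[...,0]-x)<.06)&(abs(q[...,1]-y)<.06)&(q[...,0]>-.2)
    c,s,a=fit_rect(m,.038,cal); return hf(p,c),s,(a-np.degrees(p[2])+45)%90-45
E
python3 - <<'E'
from h import *
p=np.load("p.npy"); t=hw(p,-.139,-.084)
best=None
for y in (np.pi/2,-np.pi/2):
    q=bot.inverse_kinematics([*t,.06],tool(p[2]+y)); print(y,q)
    if q is not None and (best is None or abs(q[6])<best[0]): best=(abs(q[6]),y)
R=tool(p[2]+best[1]); bot.set_gripper(.04)
bot.move_pose([*t,.12],R); bot.move_linear([*t,.05],v=.1)
print("touch",bot.move_linear([*t,.015],v=.015,force_limit=3),bot.get_ee_pos(),bot.get_clock(),bot.get_opening())
zt=bot.get_ee_pos()[2]; np.save("zt.npy",zt)
if .02<zt<.035:
    bot.move_linear([*t,zt+.002],v=.03)
    print("push",bot.move_linear([*hw(p,-.139,-.051),zt+.002],v=.03,force_limit=12),bot.get_wrist_force())
    bot.move_linear([*hw(p,-.139,-.065),zt+.002],v=.05)
    bot.move_linear([*hw(p,-.139,-.065),.12],v=.15)
    bot.move_pose([*hw(p,-.2,0),.25],tool(p[2]))
    im,d,cal=look("w1",p,0); print(coaster(im,cal,p,-.139,0))
print(bot.get_clock())
E
```

```text
1.5707963267948966 [-0.44202497  0.51373915  1.03931241  1.81064048 -0.49391734  1.10534771
  0.84730255]
-1.5707963267948966 [-0.40561227  0.48374362  0.98187485  1.80931791 -0.4507189   1.09258988
 -2.32850034]
touch False [ 0.51124694 -0.24946844  0.0150445 ] 9.5583 0.03996662434850941
9.5583
```

```bash
python3 - <<'E'
from h import *
print(bot.get_wrist_force(),bot.get_ee_pos(),bot.get_eef_rot()[:,2],bot.get_finger_force())
im,d=bot.grab_frame("side"); cal=bot.get_calibration("side"); u=proj(bot.get_ee_pos(),cal); print(u)
a=im[100:220,200:360]; im2,_=bot.grab_frame("wrist")
cv2.imwrite("pics/s1.png",np.hstack([cv2.resize(a,(400,300)),cv2.resize(im2,(400,300))]))
E
```

```text
[-0.31075401  0.24328827  0.41412718] [ 0.51124694 -0.24946844  0.0150445 ] [ 8.75297091e-05 -9.36451986e-06 -9.99999996e-01] 0.0
[np.float64(269.163107867713), np.float64(164.53655045826)]
```

View pics/s1.png

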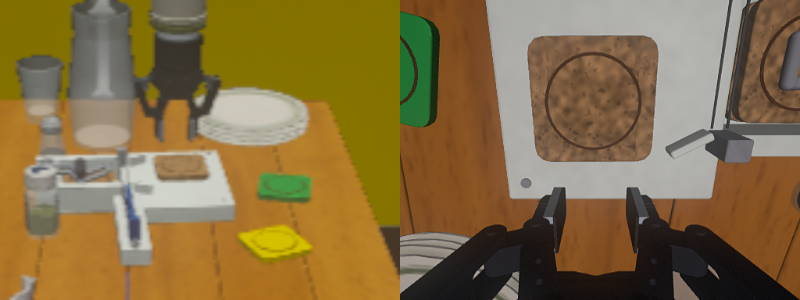

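The left half (side view) shows the finger tips around (175,137), clearly above the deck. The reported TCP projects lower, to about (172,161). I'll measure the real tip position from depth.

```bash
python3 - <<'E'
from h import *
tcp=bot.get_ee_pos(); R=bot.get_eef_rot(); p=np.load("p.npy")
for n in("side","wrist"):
    cal=bot.get_calibration(n); im,d=bot.grab_frame(n); W=cloud(d,cal); T=(W-tcp)@R
    dark=(im.max(-1)<95)&(d>0)
    m=dark&(abs(T[...,0])<.04)&(abs(T[...,1])<.075)&(T[...,2]>-.09)&(T[...,2]<.02)
    if n=="side": m&=(np.mgrid[0:384,0:512][0]<170)
    q=T[m]; print(n,m.sum())
    h=np.arange(-.09,.021,.01)
    for a,b in zip(h[:-1],h[1:]):
        k=q[(q[:,2]>=a)&(q[:,2]<b)]
        if len(k)>3: print(round(a,3),len(k),np.round(np.percentile(k,[2,98],axis=0)[:,:2],3).tolist())
    if n=="wrist":
        for X,Y,Z in [(-.205,-.1,.028),(-.062,-.042,.044)]: print(proj(np.array([*hw(p,X,Y),Z]),cal))
        print(coaster(im,cal,p,-.139,-.025), "tcp px",proj(tcp,cal))
        W=cloud(d,cal); print("deck z",np.median(W[...,2][(abs(hf(p,W)[...,0]+.15)<.04)&(abs(hf(p,W)[...,1]-.05)<.03)]))
E
```

```text
side 53
-0.09 30 [[-0.0, -0.047], [0.018, 0.044]]
-0.08 9 [[-0.002, -0.033], [0.012, 0.031]]
-0.07 8 [[-0.003, -0.033], [0.012, 0.03]]
-0.06 5 [[-0.001, 0.025], [0.009, 0.03]]
wrist 6942
-0.09 2692 [[0.005, -0.049], [0.013, 0.051]]
-0.08 1167 [[-0.011, -0.03], [0.011, 0.033]]
-0.07 1027 [[-0.011, -0.032], [0.01, 0.034]]
-0.06 863 [[-0.011, -0.032], [0.01, 0.034]]
-0.05 539 [[-0.011, -0.03], [0.01, 0.033]]
-0.04 49 [[-0.012, -0.019], [0.007, 0.021]]
-0.03 469 [[0.023, -0.036], [0.04, 0.064]]
-0.02 103 [[0.002, -0.048], [0.04, 0.071]]
0.01 33 [[-0.04, -0.051], [-0.03, 0.074]]
[np.float64(140.11316291098217), np.float64(256.7934754513717)]
[np.float64(401.57614415312537), np.float64(169.6495658933271)]
(array([-0.13949959, -0.02416587]), (79.35235595703125, 78.70893859863281), np.float64(-0.009704017234987816)) tcp px [np.float64(248.55621231442805), np.float64(224.090964616309)]
deck z 0.02813689303261248
```

Wrist depth puts the real finger tips about 37 mm short of the reported TCP, with correct lateral geometry (±11 mm wide, backs at ±34 mm). I'll continue the force-limited descent to calibrate z by touching the deck.

```bash
python3 - <<'E'
from h import *
p=np.load("p.npy"); t=hw(p,-.139,-.084)
print("touch",bot.move_linear([*t,-.025],v=.015,force_limit=3),bot.get_ee_pos(),bot.get_wrist_force(),bot.get_clock())
zt=bot.get_ee_pos()[2]; np.save("zt.npy",zt)
tcp=bot.get_ee_pos();R=bot.get_eef_rot(); cal=bot.get_calibration("wrist"); im,d=bot.grab_frame("wrist"); T=(cloud(d,cal)-tcp)@R
m=(im.max(-1)<95)&(d>0)&(abs(T[...,0])<.012)&(abs(T[...,1])<.036)&(T[...,2]>-.09); print(np.percentile(T[m][:,2],[90,98,99.5]))
cv2.imwrite("pics/w1.png",im)
E
```

```text
touch True [ 0.51123678 -0.24943728 -0.00912163] [-0.17427782  0.07732697  6.66330648] 11.3333
[-0.04875992 -0.04234307 -0.03904247]
```

View pics/w1.png

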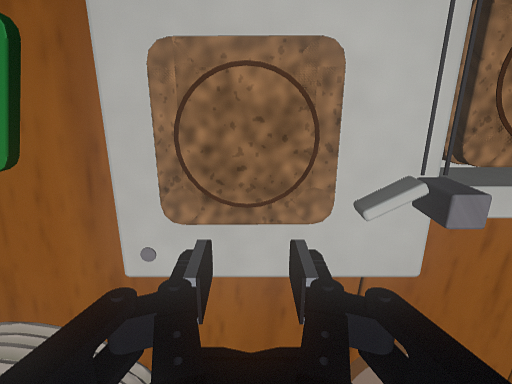

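The fingers now touch the deck, with tips at about (205,242) and (297,242), just behind the coaster's -y edge at row 223. The true tip offset is 37 mm. Next is the sideways push.

```bash
python3 - <<'E'
from h import *
p=np.load("p.npy"); zt=float(np.load("zt.npy")); z=zt+.002
bot.move_linear([*hw(p,-.139,-.084),z],v=.03)
print("push",bot.move_linear([*hw(p,-.139,-.0515),z],v=.03,force_limit=12),bot.get_wrist_force())
bot.move_linear([*hw(p,-.139,-.066),z],v=.05)
bot.move_linear([*hw(p,-.139,-.066),.08],v=.15)
bot.move_pose([*hw(p,-.196,0),.15],tool(p[2]))
im,d,cal=look("w2",p,0); print(coaster(im,cal,p,-.139,0))
p2,c=fit_holder(im,cal,p); print(p,p2,c,bot.get_clock())
E
```

```text
push False [-0.92302225 -0.00425602 -0.23567334]
(array([-0.139205  , -0.00160376]), (78.66799926757812, 79.36271667480469), np.float64(0.012377357887082496))
[ 0.64350682 -0.15525291  0.07520262] [ 0.64327385 -0.15482234  0.07688005] 0.015621882162387168 15.825
```

View pics/w2.png

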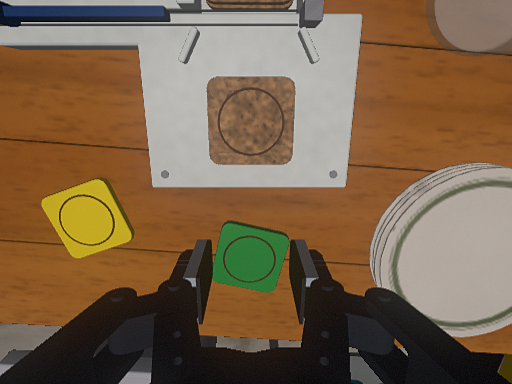

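```bash
python3 - <<'E'
from h import *
p=np.load("p.npy"); zt=float(np.load("zt.npy")); z=zt+.0015
bot.move_linear([*hw(p,-.197,0),.02],v=.15); bot.move_linear([*hw(p,-.197,0),z],v=.05)
print("A",bot.move_linear([*hw(p,-.12,0),z],v=.06,force_limit=12),bot.get_wrist_force())
for x in (-.09,-.07,-.06,-.05):
    r=bot.move_linear([*hw(p,x,0),z],v=.03,force_limit=14); print(x,r,hf(p,bot.get_ee_pos()),bot.get_wrist_force())
    if r: break
im,d,cal=look("w3",p,0); print(bot.get_clock())
E
```

```text
A False [ 0.39603161 -0.40337977 -0.15819644]
-0.09 False [-8.99226132e-02 -5.60021697e-05] [-1.52883439 -0.56819819 -0.21000859]
-0.07 False [-6.96697104e-02 -2.09879806e-05] [-0.87324598 -0.23659812 -0.17917139]
-0.06 False [-5.96641542e-02 -1.13869572e-05] [ 0.74373186 -0.09149118 -0.77525871]
-0.05 False [-4.96693060e-02 -5.80191648e-05] [ 0.61044997  0.95393891 -0.40211505]
21.9583
```

View pics/w3.png

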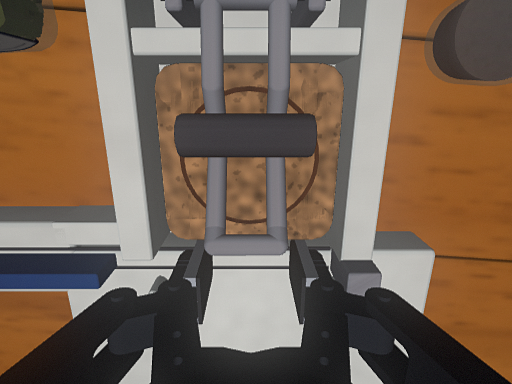

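The coaster is in the well, spanning columns 157–342 and rows 63–240, with the arm lying over it. The gate is at the left and clear. I'll check its height and x extents from depth.

```bash
python3 - <<'E'
from h import *
z=np.load("w3.npz"); cal={k:z[k] for k in("vfov","cx","cy","R","t")}; p=np.load("p.npy"); im=z["im"]
W=cloud(z["d"],cal); q=hf(p,W); hsv=cv2.cvtColor(im,cv2.COLOR_BGR2HSV)
m=(hsv[...,1]>60)&(hsv[...,0]<25)&(abs(q[...,0])<.06)&(abs(q[...,1])<.046)&(W[...,2]>.02)
print(np.percentile(W[m][:,2],[2,50,98]),"x",np.percentile(q[m][:,0],[.5,99.5]),"y",np.percentile(q[m][:,1],[.5,99.5]))
s=(hsv[...,1]<40)&(W[...,2]>.038)&(W[...,2]<.0425)&(abs(q[...,1])<.035)&(q[...,0]>.03); print("back stop",np.percentile(q[s][:,0],[1,50,99]) if s.any() else s.sum())
b=(hsv[...,2]<70)&(abs(q[...,0])<.03)&(abs(q[...,1])<.02)&(W[...,2]>.04); print("bar top",np.percentile(W[b][:,2],[50,98]))
E
```

```text
[0.03492936 0.0363433  0.057098  ] x [-0.03535359  0.04258598] y [-0.04000848  0.03859342]
back stop [0.04524245 0.05027022 0.06048004]
bar top [0.06392352 0.17103815]
```

The coaster top is at z 36 mm, and its far edge is 2–3 mm off the back stop. It is centred in y, so it is home. Now I'll retract and shut the gate.

```bash
python3 - <<'E'
from h import *
p=np.load("p.npy"); zt=float(np.load("zt.npy"))
bot.move_linear([*hw(p,-.115,0),zt+.0015],v=.06); bot.move_linear([*hw(p,-.125,0),.13],v=.2)
bot.set_gripper(0.0)
R=tool(p[2]); bot.move_pose([*hw(p,-.10,.238),.13],R); z=zt+.016
bot.move_linear([*hw(p,-.05,.238),.09],v=.15); bot.move_linear([*hw(p,-.05,.238),z],v=.1,force_limit=8)
print(bot.get_ee_pos()[2]-z)
print("gate",bot.move_linear([*hw(p,-.05,.13),z],v=.06,force_limit=12),hf(p,bot.get_ee_pos()))
print("end",bot.move_linear([*hw(p,-.05,.100),z],v=.025,force_limit=6),hf(p,bot.get_ee_pos()),bot.get_wrist_force(),bot.get_clock())
im,d,cal=look("w4",p,0)
E
```

```text
0.0005841157410967357
gate False [-0.05024272  0.13002455]
end True [-0.05037088  0.11256428] [0.94246971 0.8386367  0.62262729] 29.7167
```

View pics/w4.png

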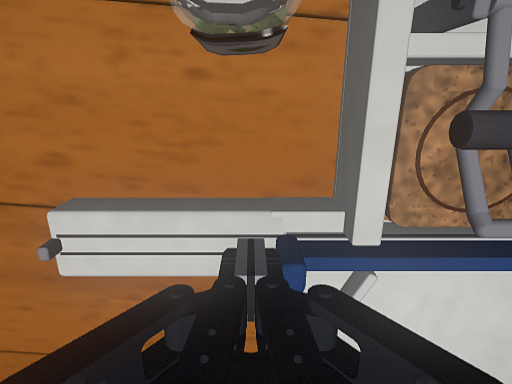

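The gate stopped hard within 1 mm of the expected closing position, with the tab touching the finger at (290,255). I'll give it one more gentle press, back off and check.

```bash
python3 - <<'E'
from h import *
p=np.load("p.npy"); z=bot.get_ee_pos()[2]
print(bot.move_linear([*hw(p,-.05,.105),z],v=.02,force_limit=9),hf(p,bot.get_ee_pos()),bot.get_wrist_force())
bot.move_linear([*hw(p,-.05,.16),z],v=.1); bot.move_linear([*hw(p,-.09,.17),.15],v=.2)
bot.move_pose([*hw(p,-.13,0),.15],tool(p[2]))
im,d,cal=look("w5",p,0); cv2.imwrite("pics/w5c.png",cv2.resize(im[0:250,80:420],(800,588))); 
W=cloud(d,cal); q=hf(p,W); hsv=cv2.cvtColor(im,cv2.COLOR_BGR2HSV)
b=(hsv[...,0]>100)&(hsv[...,0]<130)&(hsv[...,1]>100)&(abs(q[...,0]+.05)<.015)&(W[...,2]>.03); print("gate y",np.percentile(q[b][:,1],[.5,99.5]))
m=(hsv[...,1]>60)&(hsv[...,0]<25)&(abs(q[...,0])<.06)&(abs(q[...,1])<.046)&(W[...,2]>.02)
print(np.median(W[m][:,2]),"x",np.percentile(q[m][:,0],[.5,99.5]),"y",np.percentile(q[m][:,1],[.5,99.5]),bot.get_clock())
E
```

```text
True [-0.05070157  0.11270832] [0.45759013 1.25364782 0.91252233]
gate y [-0.0425354   0.09613934]
0.03638960495658886 x [-0.05085571  0.02560922] y [-0.03999685  0.03872596] 32.3167
```

View pics/w5c.png

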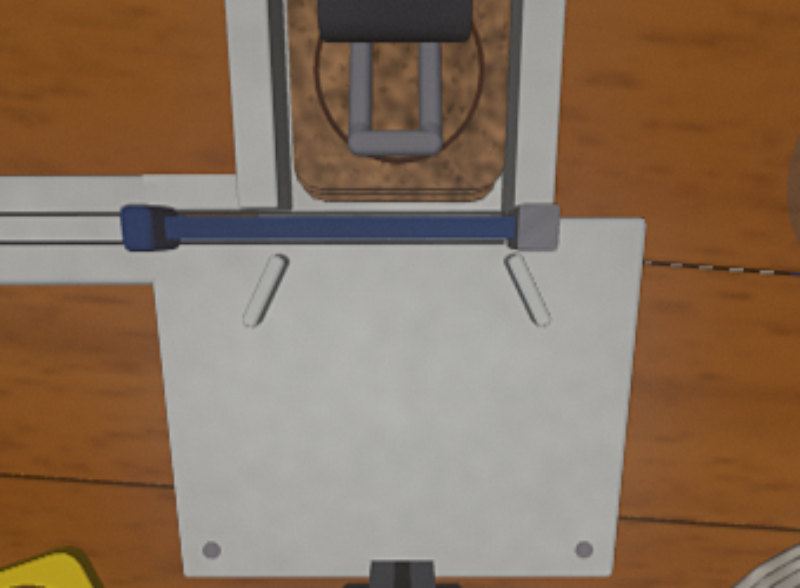

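The gate reaches the post at crop (517,228), with its tab's outer face at y 96 mm. The top coaster lies home under the arm, and the gripper is clear.

```bash
python3 -c "
from h import *
print(bot.finish_job())"
```

```text
the job is handed in; nothing more can be done
None
```

The cork coaster is fully home on the pile with the steel arm over it, the blue gate is shut against the post, and the job was handed in at about 32 s on the robot's clock; I touched nothing else on the table.

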